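Set out the wheel-hub parts by size

ROBOT

A 6-joint arm with a two-finger parallel gripper is mounted at the origin on a cart in front of the work surface, level with it; the furniture and walls round the work are solid. World frame = base frame: x ahead of the robot, y to its left, z up, the work surface at z = 0. Lengths are in m, angles in rad, forces in N, time in s.
With the tool pointing down it reaches from about 0.325 to 0.925 m from the base axis. Payload 3.1 kg.
Tool frame: the origin (TCP) lies at the very end of the fingers, on their centre line; the grasp point (between the pads) lies r.grip_point_offset behind it (r.grip_point_offset is the distance from the TCP to the grasp point, in m); z points along the fingers, y is the line along which they close (so a half turn about z gives the same grasp; the last joint's range is limited). The gripper opens to 85 mm and grips with 20 to 120 N. Pads are 22 mm wide; open, the fingers measure 114 mm over their backs; the gripper's body (76 mm by 85 mm) begins 54 mm behind the grasp point. The pads swing forward as they close: fully open they stand 13 mm farther back than shut.
Start: joints at [-1.357, 0.217, 1.613, -0, 1.311, -0.112], TCP at [0.2, -0.592, 0.231] pointing down, gripper open.
Joint ranges: [-2.75, 2.75], [-0.78, 2.1], [0.31, 2.55], [-1.13, 4.27], [0.13, 2.63], [-2.58, 2.58]. Speed limits (rad/s): [2.79, 2.79, 3.14, 3.14, 3.14, 3.14].

INTERFACE

Orientations are given as a rotation vector (axis times angle).
In Python, from station import r, read_camera, job_done gives the robot as it stands. The module is installed in compiled form; this text tells all that it offers.
- The arm moves only by the shell command python3 -m pendant 'ROWS'. ROWS is JSON, a list of rows, each an object with "dp": the shift along the tool's x, y, z in mm, a list of three; "rotation": the turn, a rotation vector about the tool's x, y, z in rad, a list of three; "claw": the finger opening in mm, from 0 to 85.4. A call has 1 to 5 rows; each row is the pose to reach, as a shift and turn from the pose commanded when the call began, along the tool's axes at that moment; what a row does not reach only later rows make up. A row lasts 1/8 s, in which the tool goes at most 62.5 mm and 10.7 degrees, less where a joint would pass 70% of its speed; a pose out of reach is approached as far as the arm can. A call with a gripper value outside its range is refused whole. The fingers move at their own pace and stop on an object; the grip force is fixed at half the most. Time passes only in rows, so rows that repeat a pose let the fingers close. It gives the time, the measured TCP pose, the force, the opening and the grip force at its end, in the units of the state.
- r.read_state(): the state, without advancing time (a new reading comes with each control period).
- read_camera(name): name is "scene" or "side" or "wrist"; returns a dict with "frame" (480x640x3 uint8, blue, green, red), "vfov" (degrees; the focal length in pixels is half the picture's height over the tangent of half this angle, whatever the lens; pixels are square), "cx", "cy" (the principal point, pixels), "distortion" ([k1, k2, p1, p2, k3] as OpenCV has them; the pictures are not rectified), "R" (3x3) and "t" (3): a world point X has camera coordinates R X + t; the wrist camera has in their place "T_tool_cam" (4x4, takes a point from camera to tool coordinates, whose origin is the TCP and whose axes are the flange's). Camera axes: x right, y down, z forward; pixel columns grow to the right and rows downward; lengths in m; the calibration is good to about 2 mm. A picture is of the moment at which its call begins: read the wrist's pose just before it. There is no depth.
- job_done(): hands the job in; it is judged then, once.
The state is a dict: "clock": time; "joint_positions": joint angles; "qvel": joint speeds; "joint_torque": joint torques, N m; "eef_pos": TCP position; "ee_rot": TCP orientation; "ft_force": force on the tool from outside, world axes, zero at the start; "wrist_torque": the same for the moment, N m; "finger_gap": finger opening in m; "gripper_force": force on a finger pad.
Only numpy, scipy, OpenCV 4.12 (cv2) and the standard library are available. Lean on these libraries where they do the work, as an engineer would, in place of code of your own. Each camera call takes 0.05 s, during which the arm holds its last target. There are 200 camera calls.

TASK

Set the four wheel-hub parts that lie on the blue board (bright nut, rusty nut, brass ring, ball bearing) out on the wooden parts board in order of width as seen from above, one lying flat and centred on each black pad: the narrowest on the pad next to the red end block, the widest on the pad at the other end. Leave the bolt that stands upright on the table standing where it is.

Things in the scene. Friction and masses are not known exactly. Their poses are not given: they have to be found in the camera images.
- small_nut: bright silvery hexagon nut, lying flat on the blue board (fixed, 98 x 432 mm, 22 mm thick, beyond the wooden one) at the start: the smallest part. 24 mm across flats, 27 mm across corners, 19 mm high. Origin at the centre of its underside, z up; two flats face along its x axis (24 mm apart), corners along y
- rusty_nut: dark brown rusty hexagon nut, lying flat on the blue board at the start: second in size. 30 mm across flats, 34 mm across corners, 24 mm high. Origin at the centre of its underside, z up; two flats face along its x axis, corners along y
- brass_bush: yellow brass ring (bush), lying flat on the blue board at the start: third in size. 42 mm outside diameter, 25 mm bore, 22 mm high. Origin at the centre of its underside, z up
- bearing: steel ball bearing, lying flat on the blue board at the start: the largest part. 52 mm outside diameter, about 30 mm bore, 15 mm high. Origin at the centre of its underside, z up
- pad_a: black round rubber pad with a thin white rim on the wooden parts board (fixed, 96 x 372 mm, 10 mm thick), 60 mm across; fixed. Origin at its centre at table height; its flat top is 11.5 mm above the origin (1.5 mm above the board). First pad of the row, at its left end (+y side). z points up; y points along the row towards pad_a
- pad_b: black round rubber pad with a thin white rim on the wooden parts board (fixed, 96 x 372 mm, 10 mm thick), 60 mm across; fixed. Origin at its centre at table height; its flat top is 11.5 mm above the origin (1.5 mm above the board). Second pad of the row, 78 mm from pad_a and from pad_c. z points up; y points along the row towards pad_a
- pad_c: black round rubber pad with a thin white rim on the wooden parts board (fixed, 96 x 372 mm, 10 mm thick), 60 mm across; fixed. Origin at its centre at table height; its flat top is 11.5 mm above the origin (1.5 mm above the board). Third pad of the row. z points up; y points along the row towards pad_a
- pad_d: black round rubber pad with a thin white rim on the wooden parts board (fixed, 96 x 372 mm, 10 mm thick), 60 mm across; fixed. Origin at its centre at table height; its flat top is 11.5 mm above the origin (1.5 mm above the board). Fourth pad, at the right end of the row. z points up; y points along the row towards pad_a
- red_block: red-painted end block on the board, 88 mm across the row x 20 mm along it x 20 mm high (its top is 30 mm above the table), at one end of the row, 55 mm from the centre of the nearest pad; fixed. Origin at the centre of its underside, z up. A brown unpainted block of the same size and distance stands at the other end
- standing_bolt: pale metal machine bolt standing upright on its hexagonal head, 70 mm tall, 27 mm across the head; loose. A bystander. Origin at the centre of its underside, z up
Mind the look-alikes: they are no part of the job. Leave any turquoise look-alike of the pad_a alone.

How it is judged:
By the outcome, as a careful person would: the job done as asked, in the order asked, and still so for the second after the job is handed in, with the robot touching nothing.
It also fails if it takes over 96 s, if anything falls off the work surface, if the arm or the gripper's body presses on something with over 40 N, if the wrist force passes 120 N, or if a joint passes its speed limit or range.

## Working session

There is one attempt and no reset: what is moved stays moved. The work goes in short steps, Python scripts to look and compute and a shell command to move; the robot and the scene stay as the last step left them, time stands still between calls to the robot, and variables do not carry over. Pictures are saved under pics/ and viewed, at most 14 in all, crops included, and the job is handed in when it is done.

```bash
mkdir -p pics; cat > h.py <<'E'
import numpy as np, cv2
from scipy.spatial.transform import Rotation as Ro
from station import r, read_camera
def cam(name):
    s=r.read_state(); c=read_camera(name); f=240/np.tan(np.radians(c["vfov"])/2)
    c["K"]=np.array([[f,0,c["cx"]],[0,f,c["cy"]],[0,0,1]]); c["D"]=np.array(c["distortion"],float)
    if name=="wrist":
        T=np.eye(4); T[:3,:3]=Ro.from_rotvec(s["ee_rot"]).as_matrix(); T[:3,3]=s["eef_pos"]
        M=np.linalg.inv(T@np.array(c["T_tool_cam"])); c["R"]=M[:3,:3]; c["t"]=M[:3,3]
    c["R"]=np.array(c["R"]);c["t"]=np.array(c["t"])
    return c
def ray(c,uv,z):
    n=cv2.undistortPoints(np.array(uv,float).reshape(-1,1,2),c["K"],c["D"]).reshape(-1,2)
    d=np.c_[n,np.ones(len(n))]@c["R"]; o=-c["R"].T@c["t"]
    return o+d*((z-o[2])/d[:,2])[:,None]
def proj(c,X):
    return cv2.projectPoints(np.array(X,float).reshape(-1,1,3),cv2.Rodrigues(c["R"])[0],c["t"],c["K"],c["D"])[0].reshape(-1,2)
E
python3 - <<'E'
from h import *
print(r.read_state(), r.grip_point_offset)
for n in("scene","side","wrist"):
    c=cam(n); cv2.imwrite(f"pics/{n}0.png",c["frame"]); print(n,c["vfov"],c["D"],-c["R"].T@c["t"])
    np.save(f"{n}0.npy",c,allow_pickle=True)
E
```

```text
{'clock': 0.0, 'joint_positions': array([-1.35716787e+00,  2.17773836e-01,  1.61496227e+00, -1.80162201e-05,
        1.31128819e+00, -1.12210742e-01]), 'qvel': array([-3.50671716e-05, -5.06291395e-04,  1.64000487e-03,  2.21046964e-03,
       -6.79078493e-05, -4.42818622e-04]), 'joint_torque': array([-5.81088862e-04, -3.96847951e+01, -3.03853905e+01, -3.38489108e-04,
        9.57384123e-03,  1.00360330e-05]), 'eef_pos': array([ 0.1998977 , -0.59129554,  0.22994137]), 'ee_rot': array([-3.09759479e+00, -5.09179227e-01,  2.20742778e-04]), 'ft_force': array([-0.49822335,  0.51472131,  0.55681537]), 'wrist_torque': array([0.02146029, 0.01286914, 0.03104443]), 'gripper_force': 0.0, 'finger_gap': 0.08520293163267922} 0.0187
scene 48.24898422834369 [-0.04428475  0.          0.          0.          0.        ] [0.24414924 0.40606042 0.80185873]
side 50.142493471707205 [-0.15132778  0.          0.          0.          0.        ] [ 0.0682699  -0.94057592  0.55594531]
wrist 71.49414462285145 [-0.04575873  0.          0.          0.          0.        ] [ 0.26194718 -0.56999794  0.37390614]
```

View pics/scene0.png

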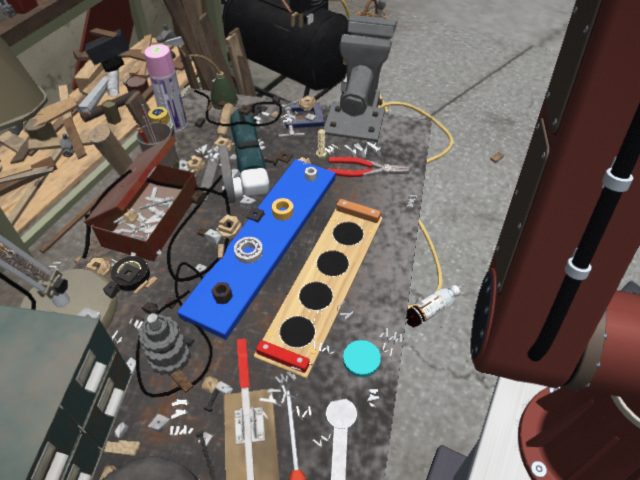

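View pics/side0.png

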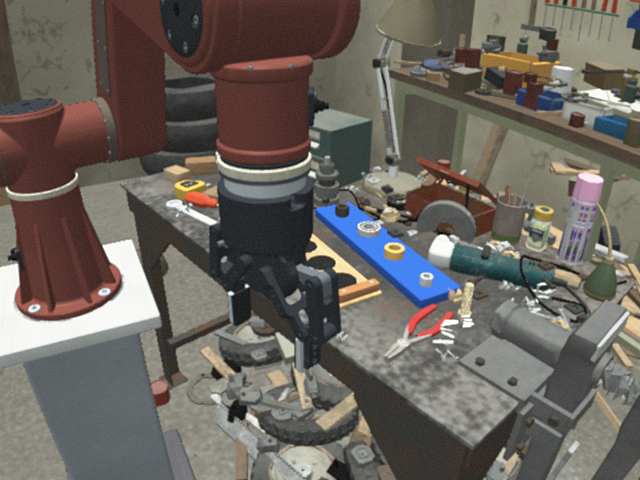

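The scene view shows the blue board with the rusty nut (222,292), bearing (248,249), brass ring (283,208) and small nut (311,172). The bolt stands at (321,142), close to the small nut. The pads run from (297,331) at the red block to (348,233) at the brown block. The turquoise disc is at (362,357).

```bash
python3 - <<'E'
from h import *
c=np.load("scene0.npy",allow_pickle=True).item()
def P(n,uv,z): print(n,np.round(ray(c,uv,z)*1000,1).tolist())
P("parts rusty,bearing,brass,small",[(222,292),(248,249),(283,208),(311,172)],.035)
hsv=cv2.cvtColor(c["frame"],cv2.COLOR_BGR2HSV)
# pads: dark blobs near seeds
g=c["frame"].max(2)
m=(g<45).astype(np.uint8)
n,l,st,ce=cv2.connectedComponentsWithStats(m)
for s in[(297,331),(316,296),(332,263),(348,233)]:
    k=l[s[1],s[0]]; cn=max(cv2.findContours((l==k).astype(np.uint8),0,1)[0],key=cv2.contourArea)
    w=ray(c,cn.reshape(-1,2),.0115)[:,:2].astype(np.float32)*1000
    (cc,rad)=cv2.minEnclosingCircle(w); print("pad",np.round(cc,1),rad,len(cn), st[k,4])
b=((hsv[...,0]>105)&(hsv[...,0]<125)&(hsv[...,1]>180)).astype(np.uint8)
cn=max(cv2.findContours(b,0,1)[0],key=cv2.contourArea)
w=ray(c,cn.reshape(-1,2),.022)[:,:2].astype(np.float32)*1000
print(cv2.minAreaRect(w))
P("bolt top",[(321,131)],.07);P("bolt foot",[(321,155)],0);P("red",[(284,357)],.03)
P("turq",[(362,357)],0.01)
w=np.load("wrist0.npy",allow_pickle=True).item()
s=r.read_state(); print(Ro.from_rotvec(s["ee_rot"]).as_matrix().round(3), np.round(w["T_tool_cam"],3))
E
```

```text
parts rusty,bearing,brass,small [[619.9, 19.7, 35.0], [628.5, -80.7, 35.0], [620.2, -198.2, 35.0], [617.1, -312.7, 35.0]]
pad [476.1  18.2] 27.46341323852539 86 732
pad [480.3 -59. ] 26.951824188232422 79 612
pad [ 484.3 -136.2] 26.671899795532227 73 527
pad [ 488.6 -214.4] 26.590906143188477 67 453
((622.600341796875, -128.98851013183594), (434.5671691894531, 103.4057388305664), 89.95745849609375)
bolt top [[638.0, -402.1, 70.0]]
bolt foot [[638.9, -404.4, 0.0]]
red [[467.6, 77.7, 30.0]]
turq [[360.0, 13.5, 10.0]]
[[ 0.947  0.32  -0.   ]
 [ 0.32  -0.947  0.002]
 [ 0.    -0.002 -1.   ]] [[ 0.    -0.965 -0.261  0.066]
 [ 1.     0.    -0.    -0.001]
 [ 0.    -0.261  0.965 -0.144]
 [ 0.     0.     0.     1.   ]]
```

View pics/wrist0.png

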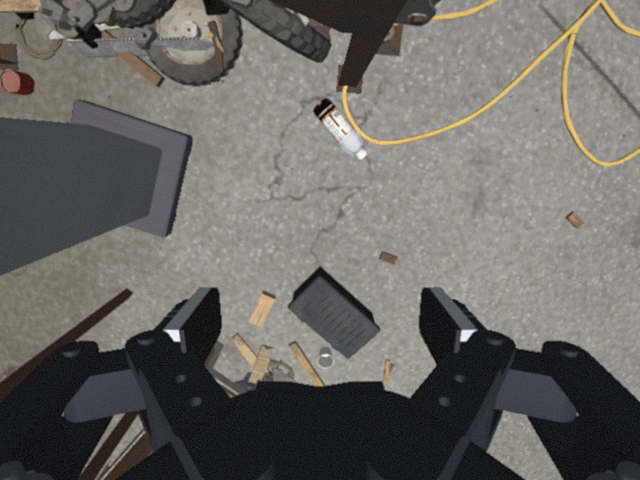

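The wrist view shows only floor between the open fingers, because the tool is still off the table edge. The numbers fit: pads 78 mm apart, the red block next to the pad at (476,18), and parts on the line x≈620. Next I move to a viewing pose above the blue board.

```bash
cat > go.py <<'E'
# usage: go.py x y z(mm) yaw(deg, direction of tool x): prints dp, rotation needed
import sys; from h import *
s=r.read_state(); R=Ro.from_rotvec(s["ee_rot"]).as_matrix()
x,y,z,a=map(float,sys.argv[1:5]); a=np.radians(a)
Rt=np.array([[np.cos(a),np.sin(a),0],[np.sin(a),-np.cos(a),0],[0,0,-1]])
print("t",round(s["clock"],2),"pos",(s["eef_pos"]*1000).round(1),"gap",round(s["finger_gap"]*1000,1),"F",s["ft_force"].round(1),"J",s["joint_positions"].round(2))
print("dp",(R.T@(np.array([x,y,z])-s["eef_pos"]*1000)).round(1),"rot",Ro.from_matrix(R.T@Rt).as_rotvec().round(3))
E
python3 -m pendant '[{"dp":[48,-30,0],"rotation":[0,0,0.03],"claw":85},{"dp":[97,-60,5],"rotation":[0,0,0.06],"claw":85},{"dp":[145,-90,10],"rotation":[0,0,0.1],"claw":85},{"dp":[193,-121,20],"rotation":[0,0,0.13],"claw":85},{"dp":[241,-151,30],"rotation":[0,0,0.16],"claw":85}]'
python3 go.py 560 -150 150 0
```

```text
clock: 0.78
eef_pos: [0.3809, -0.3703, 0.2009]
ee_rot: [3.131, 0.258, 0.0]
ft_force: [0.2, -0.2, -0.2]
finger_gap: 0.0846
gripper_force: 0.0
t 0.78 pos [ 380.9 -370.3  200.9] gap 84.6 F [ 0.2 -0.2 -0.2] J [-0.9   0.05  1.86  0.    1.23  0.5 ]
dp [ 212.8 -188.    50.9] rot [ 0.    -0.     0.165]
```

```bash
python3 -m pendant '[{"dp":[43,-38,10],"rotation":[0,0,0.03],"claw":85},{"dp":[86,-76,20],"rotation":[0,0,0.07],"claw":85},{"dp":[128,-113,30],"rotation":[0,0,0.1],"claw":85},{"dp":[170,-150,40],"rotation":[0,0,0.13],"claw":85},{"dp":[213,-188,51],"rotation":[0,0,0.165],"claw":85}]'
python3 -m pendant '[{"dp":[0,0,0],"rotation":[0,0,0],"claw":85}]'
python3 - <<'E'
from h import *
c=cam("wrist"); cv2.imwrite("pics/w1.png",c["frame"]); np.save("w1.npy",c,allow_pickle=True)
X=[(620,20,35),(628,-81,35),(620,-198,35),(617,-313,35),(476,18,11.5),(480,-59,11.5),(484,-136,11.5),(489,-214,11.5)]
print(proj(c,np.array(X)/1000).round(0).tolist())
E
```

```text
clock: 1.4
eef_pos: [0.56, -0.1498, 0.1499]
ee_rot: [3.141, -0.001, 0.0]
ft_force: [0.2, -0.4, 0.4]
finger_gap: 0.0851
gripper_force: 0.0
clock: 1.52
eef_pos: [0.56, -0.1477, 0.1488]
ee_rot: [-3.14, -0.01, 0.003]
ft_force: [-0.3, 0.3, -0.2]
finger_gap: 0.0849
gripper_force: 0.0
[[103.0, 155.0], [232.0, 143.0], [388.0, 155.0], [536.0, 162.0], [145.0, 311.0], [225.0, 308.0], [308.0, 305.0], [392.0, 300.0]]
```

View pics/w1.png

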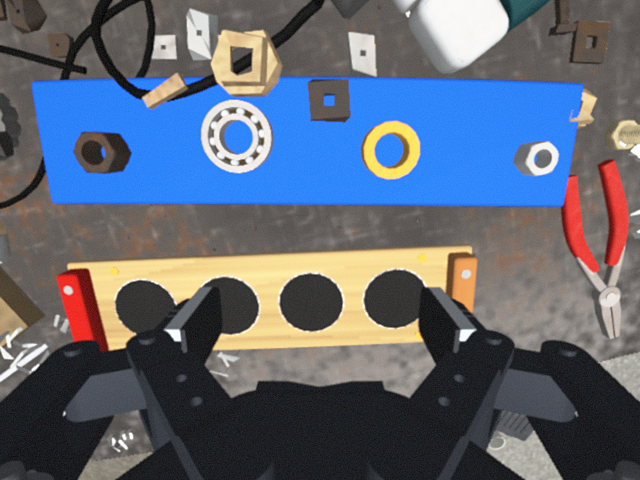

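The wrist view shows all four parts clearly: rusty nut (102,153), bearing (237,136), brass ring (391,150) and small nut (537,158). The pads run from (146,307) to (396,298), with red at the left. The bolt is at the far right, about (628,136). Now I refine positions and nut orientation.

```bash
python3 - <<'E'
from h import *
c=np.load("w1.npy",allow_pickle=True).item(); f=c["frame"]; hsv=cv2.cvtColor(f,cv2.COLOR_BGR2HSV)
blue=((hsv[...,0]>100)&(hsv[...,0]<125)&(hsv[...,1]>150))
tiles=[]
for n,(u,v),h in[("rusty",(102,153),.024),("bearing",(237,136),.015),("brass",(391,150),.022),("small",(537,158),.019)]:
    m=np.zeros(blue.shape,np.uint8); q=40; m[v-q:v+q,u-q:u+q]=~blue[v-q:v+q,u-q:u+q]
    m=cv2.morphologyEx(m,cv2.MORPH_OPEN,np.ones((3,3)))
    cs=[k for k in cv2.findContours(m,0,1)[0] if cv2.contourArea(k)>150]
    k=min(cs,key=lambda k:abs(cv2.minEnclosingCircle(k)[0][0]-u)+abs(cv2.minEnclosingCircle(k)[0][1]-v))
    M=cv2.moments(k); uv=(M["m10"]/M["m00"],M["m01"]/M["m00"])
    w=ray(c,k.reshape(-1,2),.022+h)[:,:2].astype(np.float32)*1000
    print(n,np.round(uv,1),"mid",(ray(c,[uv],.022+h/2)[0]*1000).round(1),"top rect",[np.round(a,1) for a in cv2.minAreaRect(w)])
    if n in("rusty","small"):
        t=cv2.resize(f[v-30:v+30,u-30:u+30],(390,390),interpolation=cv2.INTER_CUBIC); tiles.append(cv2.convertScaleAbs(t,alpha=2.5 if n=="rusty" else 1))
cv2.imwrite("pics/nuts.png",np.hstack(tiles))
g=f.max(2); m=(g<60).astype(np.uint8); n,l,st,ce=cv2.connectedComponentsWithStats(m)
k=l[302,311]; w=ray(c,np.argwhere(l==k)[:,::-1],.0115)[:,:2]*1000; print("pad_c",w.mean(0),w.std(0)*2)
print("bolt foot-ish",ray(c,[(628,136)],.03)*1000, "nut end of board",ray(c,[(245,62),(165,90),(329,100)],.03)*1000)
E
```

```text
rusty [101.2 152. ] mid [622.   21.7  34. ] top rect [array([621.9,  13.5]), array([43. , 28.8]), np.float64(89.2)]
bearing [236.4 135.9] mid [633.4 -82.9  29.5] top rect [array([632.6, -84.4]), array([53.3, 53.1]), np.float64(43.5)]
brass [390.6 149.6] mid [ 624. -200.   33.] top rect [array([ 623.9, -198. ]), array([42.5, 42.2]), np.float64(46.9)]
small [536.1 157.9] mid [ 619.6 -314.8   31.5] top rect [array([ 619.6, -308.8]), array([25. , 34.7]), np.float64(1.4)]
pad_c [ 486.70241013 -139.00936194] [28.09455854 28.42815908]
bolt foot-ish [[ 638.38639125 -389.04919918   30.        ]] nut end of board [[ 685.21195744  -91.92078935   30.        ]
 [ 666.52922483  -31.3202317    30.        ]
 [ 659.26942848 -153.05188942   30.        ]]
```

View pics/nuts.png

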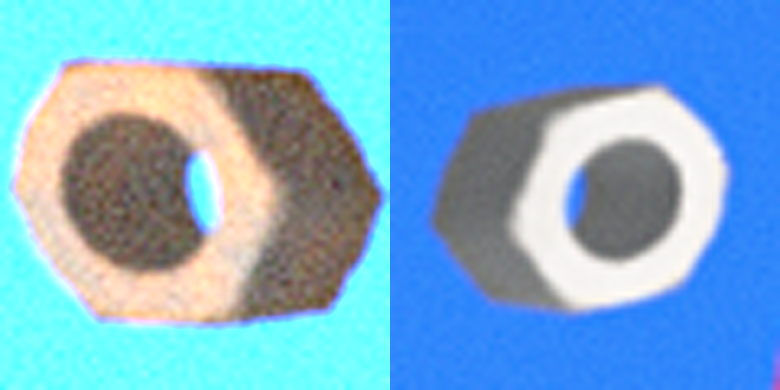

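In the zoomed crop, the rusty nut's flats face ±world x. The small nut's flats are turned about 18°. I take the bearing first, closing along y, which keeps clear of the clutter behind the board.

```bash
python3 go.py 633 -83 60 0
```

```text
t 1.57 pos [ 559.1 -149.6  149.3] gap 85.2 F [-0.3 -0.2  0. ] J [-0.38  0.2   1.79 -0.    1.15  1.18]
dp [ 74.4 -66.2  89.1] rot [-0.     0.002  0.005]
```

```bash
python3 -m pendant '[{"dp":[37,-33,30],"rotation":[0,0,0],"claw":70},{"dp":[73,-67,60],"rotation":[0,0,0],"claw":66},{"dp":[73,-67,90],"rotation":[0,0,0],"claw":66},{"dp":[73,-67,110],"rotation":[0,0,0],"claw":66},{"dp":[73,-67,125],"rotation":[0,0,0],"claw":66}]'
python3 -m pendant '[{"dp":[0,0,1],"rotation":[0,0,0],"claw":66},{"dp":[0,0,1],"rotation":[0,0,0],"claw":40},{"dp":[0,0,1],"rotation":[0,0,0],"claw":40},{"dp":[0,0,1],"rotation":[0,0,0],"claw":40},{"dp":[0,0,1],"rotation":[0,0,0],"claw":40}]'
python3 - <<'E'
from h import *
c=cam("wrist"); cv2.imwrite("pics/w2.png",c["frame"])
E
```

```text
clock: 2.2
eef_pos: [0.6312, -0.0855, 0.0243]
ee_rot: [3.142, -0.001, -0.002]
ft_force: [0.1, -0.1, -0.1]
finger_gap: 0.0657
gripper_force: 0.0
clock: 2.82
eef_pos: [0.6333, -0.0849, 0.0259]
ee_rot: [3.14, 0.002, 0.004]
ft_force: [-0.9, -1.5, 5.9]
finger_gap: 0.0487
gripper_force: 62.7
```

View pics/w2.png

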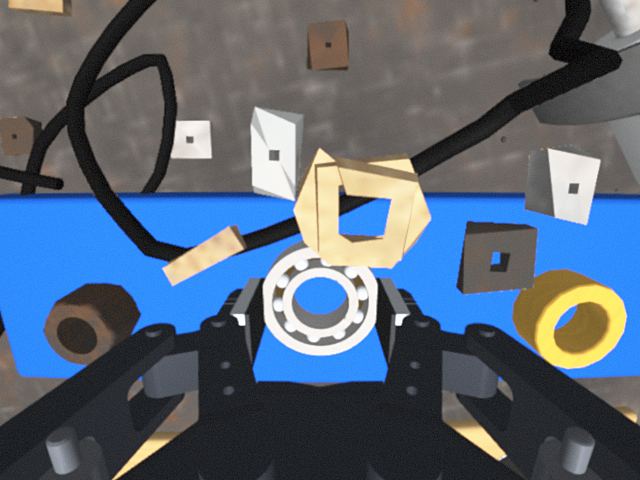

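The bearing sits centred between the pads at (320,300), and the grip force is 63 N. The wooden nut-like thing at (362,210) partly hides it, so I check its height before lifting.

```bash
python3 - <<'E'
from h import *
a=np.load("w1.npy",allow_pickle=True).item(); b=cam("wrist"); s=np.load("scene0.npy",allow_pickle=True).item()
def tri(p):
    A=[];B=[]
    for c,uv in p:
        o=-c["R"].T@c["t"]; d=ray(c,[uv],0)[0]-o; d/=np.linalg.norm(d); Q=np.eye(3)-np.outer(d,d); A.append(Q);B.append(Q@o)
    return np.linalg.solve(sum(A),sum(B))*1000
print("wood nut hole",tri([(a,(242,60)),(b,(365,213))]),"plate hole",tri([(a,(330,100)),(b,(499,261))]),"bearing",tri([(a,(237,139)),(b,(322,297))]),"stick L end",tri([(a,(148,100)),(b,(168,275))]))
print(-b["R"].T@b["t"])
E
python3 go.py 633 -83 100 0
```

```text
wood nut hole [678.31068254 -98.0772593   66.66584379] plate hole [ 656.73273956 -153.27015974   49.81300903] bearing [631.6133387  -84.29370354  29.22144884] stick L end [655.64557371 -32.02031911  61.34456234]
[ 0.69829854 -0.08402983  0.16975936]
t 2.92 pos [633.3 -84.9  25.8] gap 49.0 F [-0.5 -1.2  6.3] J [-0.24  0.48  1.69 -0.    0.96  1.33]
dp [ -0.1  -1.8 -74.2] rot [ 0.001 -0.002  0.001]
```

```bash
python3 -m pendant '[{"dp":[-5,0,-20],"rotation":[0,0,0],"claw":40},{"dp":[-25,10,-50],"rotation":[0,0,-0.18],"claw":40},{"dp":[-55,35,-75],"rotation":[0,0,-0.36],"claw":40},{"dp":[-85,65,-75],"rotation":[0,0,-0.54],"claw":40},{"dp":[-115,95,-75],"rotation":[0,0,-0.72],"claw":40}]'
python3 go.py 490 -216 60 93
```

```text
clock: 3.55
eef_pos: [0.5159, -0.1795, 0.0991]
ee_rot: [-2.936, -1.118, 0.0]
ft_force: [0.2, -0.6, -1.3]
finger_gap: 0.0487
gripper_force: 62.5
t 3.55 pos [ 515.9 -179.5   99.1] gap 48.7 F [ 0.2 -0.6 -1.3] J [-0.46  0.2   1.9   0.    1.04  0.38]
dp [-43.6  10.   39.1] rot [-0.    -0.    -0.896]
```

```bash
python3 -m pendant '[{"dp":[-10,2,0],"rotation":[0,0,-0.18],"claw":40},{"dp":[-20,4,5],"rotation":[0,0,-0.36],"claw":40},{"dp":[-30,6,10],"rotation":[0,0,-0.54],"claw":40},{"dp":[-40,9,20],"rotation":[0,0,-0.72],"claw":40},{"dp":[-43.6,10,39],"rotation":[0,0,-0.896],"claw":40}]'
python3 -m pendant '[{"dp":[0,0,0],"rotation":[0,0,0],"claw":40},{"dp":[0,0,0],"rotation":[0,0,0],"claw":40}]'
python3 - <<'E'
from h import *
c=cam("wrist"); f=c["frame"]; cv2.imwrite("pics/w3.png",f)
E
python3 go.py 490 -216 14 93
```

```text
clock: 4.18
eef_pos: [0.4908, -0.2159, 0.0599]
ee_rot: [2.164, 2.277, 0.001]
ft_force: [0.9, 0.1, -1.9]
finger_gap: 0.0486
gripper_force: 62.5
clock: 4.42
eef_pos: [0.4909, -0.2153, 0.0603]
ee_rot: [-2.172, -2.269, -0.0]
ft_force: [0.8, 0.0, -0.7]
finger_gap: 0.0489
gripper_force: 62.5
t 4.47 pos [ 491.4 -215.6   60.7] gap 48.7 F [-0.5  0.2 -2.2] J [-0.54  0.24  1.94  0.    0.96 -0.59]
dp [-0.3 -1.5 46.7] rot [ 0.001  0.    -0.008]
```

View pics/w3.png

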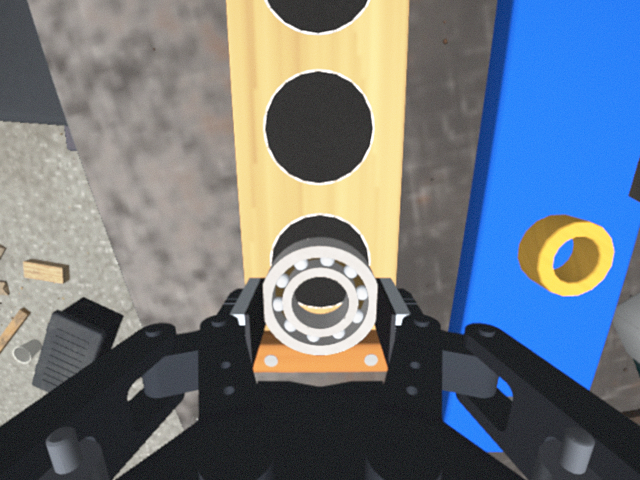

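The bearing is held at (320,300) over pad D, with pad C clear at (318,127). I measure pad C in this view and step 78 mm along the row to get pad D.

```bash
cat > pads.py <<'E'
from h import *
def blob(c,uv,thr=60,z=.0115):
    g=c["frame"].max(2); n,l,st,ce=cv2.connectedComponentsWithStats((g<thr).astype(np.uint8))
    k=(l==l[uv[1],uv[0]]).astype(np.uint8); cn=max(cv2.findContours(k,0,1)[0],key=cv2.contourArea)
    w=ray(c,cn.reshape(-1,2),z)[:,:2].astype(np.float32)*1000
    return cv2.fitEllipse(w)
E
python3 - <<'E'
from pads import *
c=cam("wrist"); e=blob(c,(318,127)); print("C",e)
d=np.array([-12.5,232.6]);d/=np.linalg.norm(d); print("D",np.array(e[0])-78*d,"A",np.array(e[0])+156*d)
print("D edges",(ray(c,[(271,260),(370,258),(320,214)],.0115)*1000).round(1))
b=(ray(c,[(320,299)],.079)*1000).round(1);print("bearing",b)
a=np.load("w1.npy",allow_pickle=True).item(); print("C in w1",blob(a,(311,302))[:2])
E
```

```text
C ((486.5156555175781, -138.77586364746094), (57.230403900146484, 57.36223602294922), 87.80343627929688)
D [ 490.70136115 -216.66347414] A [478.14424424  16.99935734]
D edges [[ 461.3 -217.1   11.5]
 [ 521.7 -213.1   11.5]
 [ 490.  -187.2   11.5]]
bearing [[ 490.9 -209.4   79. ]]
C in w1 ((486.2301025390625, -139.02439880371094), (55.38887023925781, 55.6638298034668))
```

```bash
python3 -m pendant '[{"dp":[-2,0,20],"rotation":[0,0,0],"claw":40},{"dp":[-2,0,35],"rotation":[0,0,0],"claw":40},{"dp":[-2,0,42],"rotation":[0,0,0],"claw":40},{"dp":[-2,0,45],"rotation":[0,0,0],"claw":40},{"dp":[-2,0,46],"rotation":[0,0,0],"claw":40}]'
python3 -m pendant '[{"dp":[0,0,0],"rotation":[0,0,0],"claw":62},{"dp":[0,0,0],"rotation":[0,0,0],"claw":62},{"dp":[0,0,0],"rotation":[0,0,0],"claw":66},{"dp":[0,0,-40],"rotation":[0,0,0],"claw":66},{"dp":[0,0,-85],"rotation":[0,0,0],"claw":66}]'
python3 go.py 619 -314 80 108
```

```text
clock: 5.15
eef_pos: [0.4907, -0.2173, 0.0153]
ee_rot: [-2.168, -2.27, 0.001]
ft_force: [-4.9, 2.9, 9.8]
finger_gap: 0.0486
gripper_force: 63.6
clock: 5.78
eef_pos: [0.4901, -0.2172, 0.0991]
ee_rot: [-2.168, -2.27, 0.001]
ft_force: [0.4, -1.1, 0.2]
finger_gap: 0.0661
gripper_force: 0.0
t 5.78 pos [ 490.1 -217.2   99.1] gap 66.1 F [ 0.4 -1.1  0.2] J [-0.55  0.19  1.92  0.    1.04 -0.59]
dp [-102.7  124.4   18.7] rot [-0.002 -0.002 -0.268]
```

```bash
python3 -m pendant '[{"dp":[-26,31,0],"rotation":[0,0,-0.09],"claw":50},{"dp":[-52,62,0],"rotation":[0,0,-0.18],"claw":45},{"dp":[-78,93,5],"rotation":[0,0,-0.268],"claw":45},{"dp":[-102,124,19],"rotation":[0,0,-0.268],"claw":45},{"dp":[-102,124,19],"rotation":[0,0,-0.268],"claw":45}]'
python3 -m pendant '[{"dp":[0,0,0],"rotation":[0,0,0],"claw":45},{"dp":[0,0,0],"rotation":[0,0,0],"claw":45}]'
python3 - <<'E'
from pads import *
c=cam("wrist"); np.save("w4.npy",c,allow_pickle=True); cv2.imwrite("pics/w4.png",c["frame"])
print(proj(c,[(.6196,-.3148,.041),(.4907,-.2167,.0265)]))
E
python3 go.py 619 -314 25 108
```

```text
clock: 6.4
eef_pos: [0.6202, -0.3149, 0.0781]
ee_rot: [-1.847, -2.54, 0.0]
ft_force: [0.1, 0.7, 1.4]
finger_gap: 0.0451
gripper_force: 0.0
clock: 6.65
eef_pos: [0.6191, -0.3133, 0.0809]
ee_rot: [-1.846, -2.542, -0.0]
ft_force: [0.0, -0.3, 0.2]
finger_gap: 0.0455
gripper_force: 0.0
[[320.08721235 267.69809701]
 [149.55807158  25.4514016 ]]
t 6.7 pos [ 619.2 -313.3   81. ] gap 44.8 F [-0.4 -0.8  1.2] J [-0.57  0.51  1.53  0.    1.1  -0.88]
dp [-0.6 -0.4 56. ] rot [0. 0. 0.]
```

View pics/w4.png

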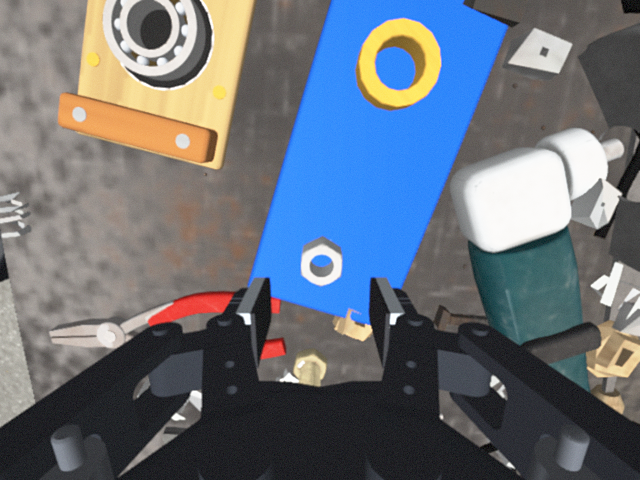

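The small nut at (321,263) has its flats facing the fingers, so it is well aligned. The bolt at (310,368) is clear of the gripper, and the bearing lies on pad D at about (152,25), as predicted.

```bash
python3 -m pendant '[{"dp":[1,-0.5,20],"rotation":[0,0,0],"claw":45},{"dp":[1,-0.5,40],"rotation":[0,0,0],"claw":45},{"dp":[1,-0.5,56],"rotation":[0,0,0],"claw":45},{"dp":[1,-0.5,56],"rotation":[0,0,0],"claw":15},{"dp":[1,-0.5,56],"rotation":[0,0,0],"claw":15}]'
python3 -m pendant '[{"dp":[0,0,0],"rotation":[0,0,0],"claw":15},{"dp":[0,0,0],"rotation":[0,0,0],"claw":15},{"dp":[0,0,0],"rotation":[0,0,0],"claw":15},{"dp":[0,0,-20],"rotation":[0,0,0],"claw":15},{"dp":[0,0,-70],"rotation":[0,0,0],"claw":15}]'
python3 go.py 478 17 95 93
```

```text
clock: 7.32
eef_pos: [0.6186, -0.3129, 0.0236]
ee_rot: [-1.846, -2.541, 0.0]
ft_force: [0.5, 0.4, -0.5]
finger_gap: 0.0226
gripper_force: 59.6
clock: 7.95
eef_pos: [0.6165, -0.3116, 0.0924]
ee_rot: [-1.843, -2.536, 0.001]
ft_force: [-0.0, 0.1, 0.0]
finger_gap: 0.0225
gripper_force: 59.6
t 7.95 pos [ 616.5 -311.6   92.4] gap 22.5 F [-0.   0.1  0. ] J [-0.57  0.49  1.53  0.    1.13 -0.88]
dp [355.3 -30.3  -0.6] rot [-0.005 -0.005  0.262]
```

```bash
python3 -m pendant '[{"dp":[55,-5,0],"rotation":[0,0,0],"claw":15},{"dp":[112,-10,0],"rotation":[0,0,0.05],"claw":15},{"dp":[170,-15,0],"rotation":[0,0,0.1],"claw":15},{"dp":[230,-20,0],"rotation":[0,0,0.18],"claw":15},{"dp":[290,-25,0],"rotation":[0,0,0.26],"claw":15}]'
python3 go.py 478 17 60 93
```

```text
clock: 8.57
eef_pos: [0.5057, -0.0436, 0.0962]
ee_rot: [2.162, 2.275, 0.003]
ft_force: [0.6, 0.6, -0.7]
finger_gap: 0.0225
gripper_force: 59.6
t 8.57 pos [505.7 -43.6  96.2] gap 22.5 F [ 0.6  0.6 -0.7] J [-0.22  0.13  1.99  0.    1.02 -0.28]
dp [ 61.9 -24.7  36.1] rot [ 0.003  0.001 -0.002]
```

```bash
python3 - <<'E'
from pads import *
c=cam("wrist"); p=proj(c,[(.478,.017,.0115)])[0]; print(p); e=blob(c,tuple(int(v) for v in p)); print("A",e)
f=c["frame"]; cv2.imwrite("pics/w5.png",f)
E
python3 -m pendant '[{"dp":[30,-12,0],"rotation":[0,0,0],"claw":15},{"dp":[62,-25,20],"rotation":[0,0,0],"claw":15},{"dp":[62,-25,50],"rotation":[0,0,0],"claw":15},{"dp":[62,-25,60],"rotation":[0,0,0],"claw":15},{"dp":[62,-25,60],"rotation":[0,0,0],"claw":15}]'
python3 -m pendant '[{"dp":[0,0,0],"rotation":[0,0,0],"claw":15}]'
python3 - <<'E'
from pads import *
c=cam("wrist"); cv2.imwrite("pics/w6.png",c["frame"])
E
python3 go.py 478 17 14 93
```

```text
[283.1389051  154.38021954]
A ((478.2388610839844, 17.005443572998047), (56.5234375, 56.860904693603516), 59.46913146972656)
clock: 9.25
eef_pos: [0.4775, 0.0153, 0.0347]
ee_rot: [-2.161, -2.28, 0.0]
ft_force: [-0.0, 0.6, -0.6]
finger_gap: 0.0224
gripper_force: 59.7
clock: 9.38
eef_pos: [0.4788, 0.015, 0.0357]
ee_rot: [2.16, 2.278, 0.003]
ft_force: [0.5, 0.2, -0.7]
finger_gap: 0.0225
gripper_force: 59.7
t 9.43 pos [478.7  15.   35.7] gap 22.6 F [-0.1 -0.3 -0.8] J [-0.12  0.18  2.08 -0.    0.88 -0.17]
dp [ 2.  -0.7 21.7] rot [0.003 0.    0.001]
```

View pics/w6.png

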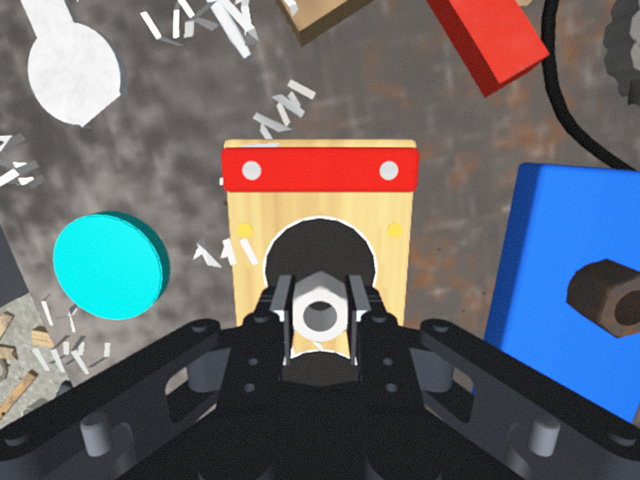

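The small nut is held at (320,315), with pad A's rim behind it centred near (320,265) and the red block at y≈170 px. Pad A measures (478.2, 17.0) again, so I lower it there.

```bash
python3 -m pendant '[{"dp":[1,-0.5,10],"rotation":[0,0,0],"claw":15},{"dp":[1,-0.5,18],"rotation":[0,0,0],"claw":15},{"dp":[1,-0.5,21],"rotation":[0,0,0],"claw":15},{"dp":[1,-0.5,22.5],"rotation":[0,0,0],"claw":15},{"dp":[1,-0.5,22.5],"rotation":[0,0,0],"claw":15}]'
python3 -m pendant '[{"dp":[0,0,0],"rotation":[0,0,0],"claw":40},{"dp":[0,0,0],"rotation":[0,0,0],"claw":40},{"dp":[0,0,0],"rotation":[0,0,0],"claw":45},{"dp":[0,0,-40],"rotation":[0,0,0],"claw":50},{"dp":[0,0,-90],"rotation":[0,0,0],"claw":55}]'
python3 go.py 621 21 95 90
```

```text
clock: 10.05
eef_pos: [0.4758, 0.0166, 0.0122]
ee_rot: [-2.159, -2.279, 0.003]
ft_force: [-4.4, 0.6, 7.1]
finger_gap: 0.0226
gripper_force: 60.7
clock: 10.68
eef_pos: [0.475, 0.0167, 0.1012]
ee_rot: [-2.158, -2.278, 0.004]
ft_force: [1.4, -0.1, 0.0]
finger_gap: 0.055
gripper_force: 0.0
t 10.68 pos [475.   16.7 101.2] gap 55.0 F [ 1.4 -0.1  0. ] J [-0.11  0.06  2.06 -0.    1.03 -0.17]
dp [ -3.6 146.    5.6] rot [-0.004 -0.001  0.054]
```

```bash
python3 -m pendant '[{"dp":[-1,50,0],"rotation":[0,0,0.02],"claw":55},{"dp":[-2,100,0],"rotation":[0,0,0.054],"claw":55},{"dp":[-3.6,146,10],"rotation":[0,0,0.054],"claw":55},{"dp":[-3.6,146,16],"rotation":[0,0,0.054],"claw":55},{"dp":[-3.6,146,16],"rotation":[0,0,0.054],"claw":55}]'
python3 -m pendant '[{"dp":[0,0,0],"rotation":[0,0,0],"claw":55}]'
python3 - <<'E'
from pads import *
c=cam("wrist"); cv2.imwrite("pics/w7.png",c["frame"])
print(proj(c,[(.622,.0217,.046)]))
E
python3 go.py 621 21 25 90
```

```text
clock: 11.3
eef_pos: [0.6208, 0.021, 0.0841]
ee_rot: [-2.219, -2.219, 0.004]
ft_force: [-0.0, 0.3, -0.1]
finger_gap: 0.0551
gripper_force: 0.0
clock: 11.42
eef_pos: [0.6212, 0.0209, 0.0856]
ee_rot: [-2.221, -2.221, 0.001]
ft_force: [-0.3, 0.6, -0.1]
finger_gap: 0.055
gripper_force: 0.0
[[321.87907178 263.88781817]]
t 11.47 pos [621.5  20.9  86. ] gap 55.1 F [0.4 0.1 0.4] J [-0.08  0.37  1.72  0.    1.06 -0.08]
dp [ 0.1 -0.5 61. ] rot [-0.001 -0.    -0.   ]
```

View pics/w7.png

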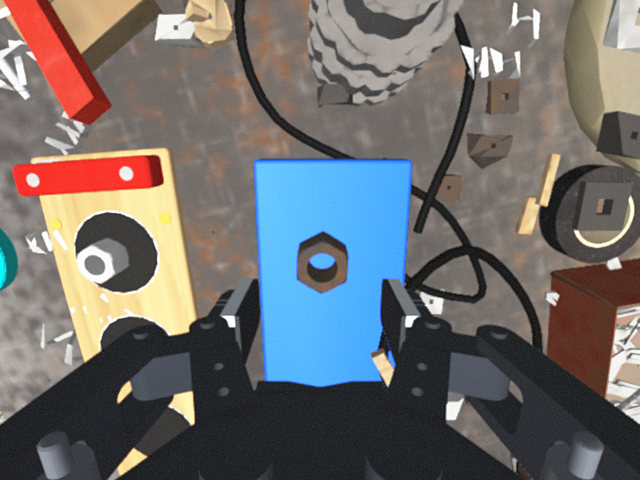

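The rusty nut is at (322,263), flats facing the fingers. The small nut stands on pad A, its top at (97,263) and the pad centre near (117,251). I check that centring while grasping.

```bash
python3 - <<'E'
from pads import *
c=cam("wrist"); f=c["frame"]
print("A nut top",ray(c,[(97,263)],.0305)*1000)
# white rim points of pad A by contour of dark+nut region: hand ends
print("rim",(ray(c,[(74,251),(158,253),(115,211),(115,293)],.0115)*1000).round(1))
E
python3 -m pendant '[{"dp":[0.5,-0.5,25],"rotation":[0,0,0],"claw":55},{"dp":[0.5,-0.5,48],"rotation":[0,0,0],"claw":55},{"dp":[0.5,-0.5,61],"rotation":[0,0,0],"claw":55},{"dp":[0.5,-0.5,61.5],"rotation":[0,0,0],"claw":20},{"dp":[0.5,-0.5,61.5],"rotation":[0,0,0],"claw":20}]'
python3 -m pendant '[{"dp":[0,0,0],"rotation":[0,0,0],"claw":20},{"dp":[0,0,0],"rotation":[0,0,0],"claw":20},{"dp":[0,0,0],"rotation":[0,0,0],"claw":20},{"dp":[0,0,-20],"rotation":[0,0,0],"claw":20},{"dp":[0,0,-70],"rotation":[0,0,0],"claw":20}]'
python3 go.py 482.3 -60.9 60 93
```

```text
A nut top [[477.00110937  16.12286091  30.5       ]]
rim [[447.8  18.2  11.5]
 [508.7  16.9  11.5]
 [482.6  46.6  11.5]
 [472.6 -13.6  11.5]]
clock: 12.15
eef_pos: [0.6227, 0.0213, 0.0253]
ee_rot: [2.221, 2.221, 0.001]
ft_force: [0.1, -0.1, -1.3]
finger_gap: 0.0286
gripper_force: 60.2
clock: 12.78
eef_pos: [0.6192, 0.0215, 0.0926]
ee_rot: [-2.218, -2.218, 0.007]
ft_force: [0.5, 0.4, -0.9]
finger_gap: 0.0288
gripper_force: 60.2
t 12.78 pos [619.2  21.5  92.6] gap 28.8 F [ 0.5  0.4 -0.9] J [-0.08  0.36  1.72  0.    1.07 -0.08]
dp [ -82.5 -136.7   33.5] rot [-0.007 -0.001 -0.052]
```

```bash
python3 -m pendant '[{"dp":[-25,-42,0],"rotation":[0,0,-0.02],"claw":20},{"dp":[-50,-85,0],"rotation":[0,0,-0.05],"claw":20},{"dp":[-75,-125,0],"rotation":[0,0,-0.05],"claw":20},{"dp":[-82.5,-137,20],"rotation":[0,0,-0.05],"claw":20},{"dp":[-82.5,-137,53],"rotation":[0,0,-0.05],"claw":20}]'
python3 -m pendant '[{"dp":[0,0,0],"rotation":[0,0,0],"claw":20}]'
python3 go.py 482.3 -60.9 13.8 93;python3 go.py 482.3 -60.9 13.8 93
```

```text
clock: 13.4
eef_pos: [0.4865, -0.0624, 0.0437]
ee_rot: [2.163, 2.271, 0.004]
ft_force: [0.9, 0.4, -1.3]
finger_gap: 0.0285
gripper_force: 60.2
clock: 13.52
eef_pos: [0.4829, -0.0608, 0.0403]
ee_rot: [-2.163, -2.273, 0.003]
ft_force: [0.2, -0.6, -0.9]
finger_gap: 0.029
gripper_force: 60.2
t 13.53 pos [482.9 -60.8  40.3] gap 29.0 F [ 0.2 -0.6 -0.9] J [-0.27  0.19  2.06  0.    0.9  -0.32]
dp [-0.2 -0.4 26.5] rot [-0.004 -0.002 -0.003]
t 13.53 pos [482.9 -60.8  40.3] gap 29.0 F [ 0.2 -0.6 -0.9] J [-0.27  0.19  2.06  0.    0.9  -0.32]
dp [-0.2 -0.4 26.5] rot [-0.004 -0.002 -0.003]
```

```bash
python3 -m pendant '[{"dp":[0,0,12],"rotation":[0,0,0],"claw":20},{"dp":[0,0,21],"rotation":[0,0,0],"claw":20},{"dp":[0,0,25],"rotation":[0,0,0],"claw":20},{"dp":[0,0,26.5],"rotation":[0,0,0],"claw":20},{"dp":[0,0,26.5],"rotation":[0,0,0],"claw":20}]'
python3 -m pendant '[{"dp":[0,0,0],"rotation":[0,0,0],"claw":45},{"dp":[0,0,0],"rotation":[0,0,0],"claw":45},{"dp":[0,0,0],"rotation":[0,0,0],"claw":50},{"dp":[0,0,-40],"rotation":[0,0,0],"claw":60},{"dp":[0,0,-90],"rotation":[0,0,0],"claw":60}]'
python3 go.py 623 -199.5 85 90
```

```text
clock: 14.15
eef_pos: [0.4852, -0.0611, 0.0148]
ee_rot: [2.165, 2.276, 0.0]
ft_force: [0.5, -0.6, -2.0]
finger_gap: 0.0285
gripper_force: 60.2
clock: 14.78
eef_pos: [0.4837, -0.0608, 0.1045]
ee_rot: [-2.163, -2.274, 0.003]
ft_force: [1.4, -0.2, 0.7]
finger_gap: 0.06
gripper_force: 0.0
t 14.78 pos [483.7 -60.8 104.5] gap 60.0 F [ 1.4 -0.2  0.7] J [-0.27  0.08  2.03  0.    1.04 -0.32]
dp [-145.5  132.3   18.9] rot [-0.004 -0.001  0.05 ]
```

```bash
python3 -m pendant '[{"dp":[-36,33,0],"rotation":[0,0,0.02],"claw":62},{"dp":[-73,66,0],"rotation":[0,0,0.05],"claw":62},{"dp":[-110,100,5],"rotation":[0,0,0.05],"claw":62},{"dp":[-145.5,132,19],"rotation":[0,0,0.05],"claw":62},{"dp":[-145.5,132,19],"rotation":[0,0,0.05],"claw":62}]'
python3 -m pendant '[{"dp":[0,0,0],"rotation":[0,0,0],"claw":62}]'
python3 - <<'E'
from pads import *
c=cam("wrist"); cv2.imwrite("pics/w8.png",c["frame"])
print(proj(c,[(.624,-.200,.044)]))
E
python3 go.py 623 -199.5 25 90
```

```text
clock: 15.4
eef_pos: [0.625, -0.2021, 0.0838]
ee_rot: [-2.223, -2.218, 0.001]
ft_force: [-0.9, -0.8, -0.4]
finger_gap: 0.0624
gripper_force: 0.0
clock: 15.52
eef_pos: [0.6234, -0.1994, 0.0852]
ee_rot: [-2.22, -2.22, 0.001]
ft_force: [-0.4, 0.1, -0.8]
finger_gap: 0.0619
gripper_force: 0.0
[[321.51912475 265.2294728 ]]
t 15.57 pos [ 623.4 -199.1   85.7] gap 61.9 F [-0.   0.6  0.4] J [-0.42  0.43  1.64  0.    1.08 -0.42]
dp [-0.5 -0.4 60.7] rot [-0.001 -0.001  0.   ]
```

View pics/w8.png

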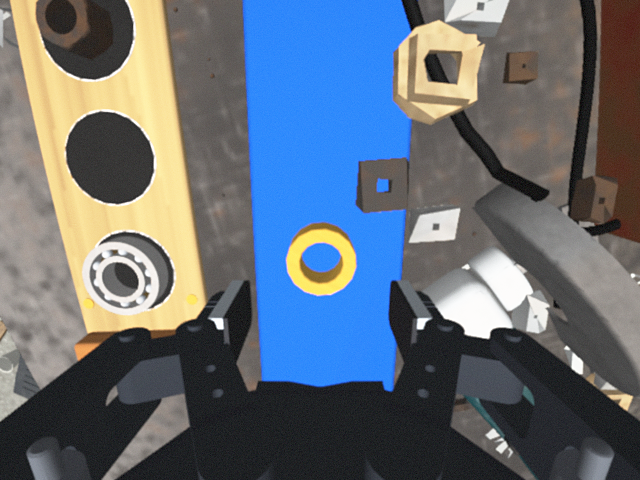

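The brass ring is at (321,260) between the fingers. The flashlight head at (490,290) lies just outside the right finger, so I narrow the opening first. The bearing on pad D at (122,277) and the rusty nut on pad B look well placed.

```bash
python3 -m pendant '[{"dp":[1,-0.5,15],"rotation":[0,0,0],"claw":54},{"dp":[1,-0.5,35],"rotation":[0,0,0],"claw":54},{"dp":[1,-0.5,55],"rotation":[0,0,0],"claw":54},{"dp":[1,-0.5,60.7],"rotation":[0,0,0],"claw":54},{"dp":[1,-0.5,60.7],"rotation":[0,0,0],"claw":30}]'
python3 -m pendant '[{"dp":[0,0,0],"rotation":[0,0,0],"claw":30},{"dp":[0,0,0],"rotation":[0,0,0],"claw":30},{"dp":[0,0,0],"rotation":[0,0,0],"claw":30},{"dp":[0,0,-20],"rotation":[0,0,0],"claw":30},{"dp":[0,0,-65],"rotation":[0,0,0],"claw":30}]'
python3 go.py 486 -139 60 93
```

```text
clock: 16.2
eef_pos: [0.623, -0.1985, 0.0238]
ee_rot: [-2.22, -2.22, 0.001]
ft_force: [-1.2, 0.5, -0.3]
finger_gap: 0.0371
gripper_force: 51.8
clock: 16.82
eef_pos: [0.6216, -0.198, 0.089]
ee_rot: [-2.218, -2.218, 0.003]
ft_force: [-0.0, -0.3, -1.5]
finger_gap: 0.0371
gripper_force: 60.3
t 16.82 pos [ 621.6 -198.    89. ] gap 37.1 F [-0.  -0.3 -1.5] J [-0.42  0.42  1.64 -0.    1.09 -0.42]
dp [  58.9 -135.5   29.9] rot [-0.005 -0.002 -0.052]
```

```bash
python3 -m pendant '[{"dp":[18,-42,0],"rotation":[0,0,-0.02],"claw":30},{"dp":[36,-85,0],"rotation":[0,0,-0.05],"claw":30},{"dp":[54,-125,0],"rotation":[0,0,-0.05],"claw":30},{"dp":[59,-135.5,20],"rotation":[0,0,-0.05],"claw":30},{"dp":[59,-135.5,48],"rotation":[0,0,-0.05],"claw":30}]'
python3 -m pendant '[{"dp":[0,0,0],"rotation":[0,0,0],"claw":30}]'
python3 - <<'E'
from pads import *
c=cam("wrist"); cv2.imwrite("pics/w9.png",c["frame"])
E
python3 go.py 486.5 -138.8 13.3 93
```

```text
clock: 17.45
eef_pos: [0.489, -0.1401, 0.0443]
ee_rot: [2.162, 2.273, 0.003]
ft_force: [0.9, 0.3, -1.4]
finger_gap: 0.0369
gripper_force: 60.5
clock: 17.58
eef_pos: [0.4867, -0.1392, 0.0416]
ee_rot: [-2.163, -2.274, 0.002]
ft_force: [0.1, 0.1, -1.8]
finger_gap: 0.0368
gripper_force: 60.5
t 17.62 pos [ 488.1 -139.8   42.8] gap 37.3 F [ 1.4 -0.5 -0.7] J [-0.42  0.22  2.01  0.    0.91 -0.47]
dp [ 1.1 -1.6 29.5] rot [-0.    -0.    -0.002]
```

View pics/w9.png

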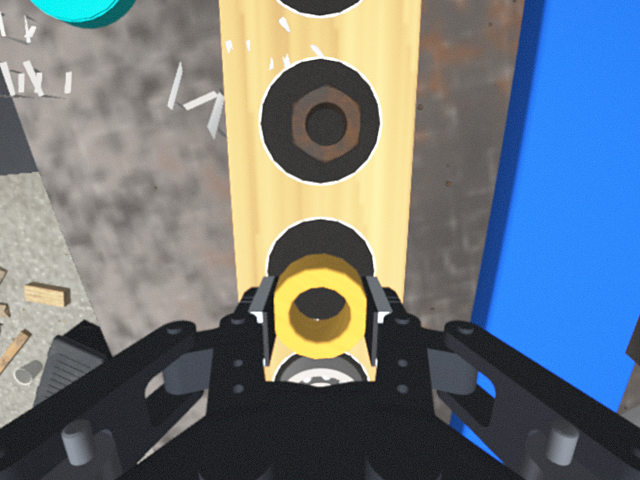

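The ring is held over pad C at (320,305). The rusty nut at (326,124) looks slightly to the +x side of pad B's centre at (320,120). I'll watch the measured x before releasing the ring.

```bash
python3 - <<'E'
from pads import *
c=cam("wrist"); print("rusty top",ray(c,[(326,124)],.0355)*1000,"rim B",(ray(c,[(262,120),(380,120),(320,58),(320,184)],.0115)*1000).round(1))
E
python3 -m pendant '[{"dp":[0.5,-1,12],"rotation":[0,0,0],"claw":30},{"dp":[0.5,-1,22],"rotation":[0,0,0],"claw":30},{"dp":[0.5,-1,26],"rotation":[0,0,0],"claw":30},{"dp":[0.5,-1,27],"rotation":[0,0,0],"claw":30}]'
for i in 1 2 3; do python3 -m pendant '[{"dp":[0,0,0],"rotation":[0,0,0],"claw":30}]' | grep -E "pos|ft"; done
```

```text
rusty top [[486.65858459 -63.53117398  35.5       ]] rim B [[454.9 -61.6  11.5]
 [513.9 -58.6  11.5]
 [482.5 -31.6  11.5]
 [485.5 -92.   11.5]]
clock: 18.18
eef_pos: [0.4868, -0.1393, 0.0145]
ee_rot: [-2.164, -2.275, 0.001]
ft_force: [0.5, 0.9, -1.9]
finger_gap: 0.0367
gripper_force: 60.5
eef_pos: [0.4873, -0.1394, 0.0151]
ft_force: [0.8, 0.7, -1.6]
eef_pos: [0.4875, -0.1396, 0.0154]
ft_force: [-0.8, 0.9, -1.1]
eef_pos: [0.4875, -0.1395, 0.0154]
ft_force: [0.0, -0.3, -1.8]
```

```bash
python3 -m pendant '[{"dp":[0,-1,1.5],"rotation":[0,0,0],"claw":30},{"dp":[0,-1,2],"rotation":[0,0,0],"claw":30},{"dp":[0,-1,2],"rotation":[0,0,0],"claw":50},{"dp":[0,-1,2],"rotation":[0,0,0],"claw":55},{"dp":[0,-1,2],"rotation":[0,0,0],"claw":55}]'
python3 -m pendant '[{"dp":[0,0,-25],"rotation":[0,0,0],"claw":58},{"dp":[0,0,-75],"rotation":[0,0,0],"claw":58},{"dp":[-40,0,-110],"rotation":[0,0,0],"claw":58},{"dp":[-40,0,-135],"rotation":[0,0,0],"claw":58},{"dp":[-40,0,-135],"rotation":[0,0,0],"claw":58}]'
python3 -m pendant '[{"dp":[0,0,0],"rotation":[0,0,0],"claw":58},{"dp":[0,0,0],"rotation":[0,0,0],"claw":58}]'
python3 - <<'E'
from pads import *
c=cam("wrist"); cv2.imwrite("pics/w10.png",c["frame"]); np.save("w10.npy",c,allow_pickle=True)
E
```

```text
clock: 19.18
eef_pos: [0.4863, -0.1395, 0.0132]
ee_rot: [2.165, 2.276, 0.0]
ft_force: [-1.0, -0.8, 0.1]
finger_gap: 0.0551
gripper_force: 0.0
clock: 19.8
eef_pos: [0.4901, -0.1807, 0.1506]
ee_rot: [2.162, 2.271, 0.003]
ft_force: [-0.5, -0.4, -1.1]
finger_gap: 0.0581
gripper_force: 0.0
clock: 20.05
eef_pos: [0.4868, -0.1784, 0.146]
ee_rot: [-2.162, -2.274, 0.002]
ft_force: [-0.3, -0.7, 0.5]
finger_gap: 0.0584
gripper_force: 0.0
```

View pics/w10.png

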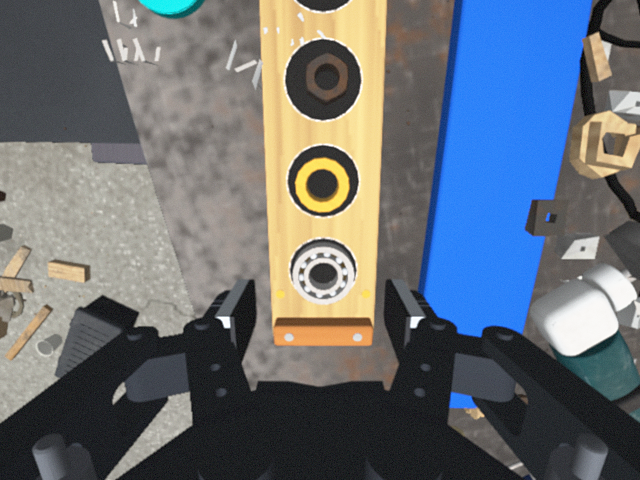

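This view shows the rusty nut (327,77), ring (323,182) and bearing (323,275) on their pads. I measure the offset of each from its own pad.

```bash
python3 - <<'E'
from pads import *
c=np.load("w10.npy",allow_pickle=True).item(); f=c["frame"].astype(int)
b,g,rr=f[...,0],f[...,1],f[...,2]
hsv=cv2.cvtColor(c["frame"],cv2.COLOR_BGR2HSV)
white=((f.min(2)>185)).astype(np.uint8)
dark=(f.max(2)<60)
for n,uv,h,D in[("B rusty",(323,80),.024,34),("C brass",(323,180),.022,42),("D bearing",(323,271),.015,52)]:
    m=np.zeros(dark.shape,np.uint8); cv2.circle(m,uv,46,1,-1)
    pad=cv2.convexHull(np.argwhere((dark&(m>0)))[:,::-1].astype(np.int32).reshape(-1,1,2))
    # use only dark component touching
    k,l,st,ce=cv2.connectedComponentsWithStats((dark&(m>0)).astype(np.uint8)); j=1+st[1:,4].argmax()
    hull=cv2.convexHull(np.argwhere(l==j)[:,::-1].astype(np.int32).reshape(-1,1,2))
    e=cv2.fitEllipse((ray(c,hull.reshape(-1,2),.0115)[:,:2]*1000).astype(np.float32))
    inside=np.zeros_like(m); cv2.fillPoly(inside,[hull],1)
    pm=(inside>0)&(f.max(2)>70) if n[0]!="B" else (inside>0)&(rr-b>14)
    pm=cv2.morphologyEx(pm.astype(np.uint8),cv2.MORPH_OPEN,np.ones((3,3)))
    ph=cv2.convexHull(np.argwhere(pm>0)[:,::-1].astype(np.int32).reshape(-1,1,2))
    M=cv2.moments(ph); uvp=(M["m10"]/M["m00"],M["m01"]/M["m00"])
    pt=ray(c,[uvp],.0115+h*(.8))[0][:2]*1000
    print(n,"pad",np.round(e[0],1),np.round(e[1],1),"part px",np.round(uvp,1),"at",pt.round(1),"off",(pt-e[0]).round(1),"size",cv2.minEnclosingCircle((ray(c,ph.reshape(-1,2),.0115+h)[:,:2]*1000).astype(np.float32))[1]*2)
E
python3 go.py 486.3 -63 60 93
```

```text
B rusty pad [482.3 -60.8] [56.9 57.3] part px [327.1  77. ] at [485.4 -62.1] off [ 3.2 -1.3] size 32.246620178222656
C brass pad [ 486.5 -138.7] [56.7 56.8] part px [321.8 184.4] at [ 485.7 -139.6] off [-0.9 -0.9] size 43.55774688720703
t 20.1 pos [ 487.  -178.5  146.2] gap 58.3 F [-0.8  0.6  0.2] J [-0.49  0.09  1.93 -0.    1.13 -0.54]
dp [115.2   5.4  86.4] rot [-0.003 -0.002 -0.002]Traceback (most recent call last):
  File "<stdin>", line 18, in <module>
ZeroDivisionError: float division by zero
```

```bash
python3 - <<'E'
from pads import *
c=np.load("w10.npy",allow_pickle=True).item()
print("bearing",ray(c,[(323,275)],.0265)*1000,"expected D 490.7 -216.7; rim D",(ray(c,[(289,273),(357,272),(323,238)],.0115)*1000).round(1))
E
python3 -m pendant '[{"dp":[57,2,0],"rotation":[0,0,0],"claw":55},{"dp":[115.5,4.5,20],"rotation":[0,0,0],"claw":55},{"dp":[115.5,4.5,60],"rotation":[0,0,0],"claw":55},{"dp":[115.5,4.5,86],"rotation":[0,0,0],"claw":55},{"dp":[115.5,4.5,110],"rotation":[0,0,0],"claw":55}]'
python3 -m pendant '[{"dp":[0,0,0],"rotation":[0,0,0],"claw":55}]'
python3 go.py 485.5 -62.2 14 93
```

```text
bearing [[ 490.69296448 -215.69986836   26.5       ]] expected D 490.7 -216.7; rim D [[ 460.7 -221.3   11.5]
 [ 521.2 -217.2   11.5]
 [ 489.3 -187.4   11.5]]
clock: 20.72
eef_pos: [0.4857, -0.0629, 0.036]
ee_rot: [-2.162, -2.276, 0.002]
ft_force: [0.7, 0.3, 0.6]
finger_gap: 0.055
gripper_force: 0.0
clock: 20.85
eef_pos: [0.4839, -0.0627, 0.0352]
ee_rot: [-2.16, -2.272, 0.005]
ft_force: [-0.2, -0.6, 0.7]
finger_gap: 0.055
gripper_force: 0.0
t 20.85 pos [483.9 -62.7  35.2] gap 55.0 F [-0.2 -0.6  0.7] J [-0.27  0.2   2.05 -0.    0.89 -0.32]
dp [ 0.4  1.8 21.2] rot [-0.007 -0.002 -0.002]
```

```bash
python3 -m pendant '[{"dp":[0,0,12],"rotation":[0,0,0],"claw":50},{"dp":[0,0,20],"rotation":[0,0,0],"claw":50},{"dp":[0,0,20],"rotation":[0,0,0],"claw":20},{"dp":[0,0,20],"rotation":[0,0,0],"claw":20},{"dp":[0,0,20],"rotation":[0,0,0],"claw":20}]'
python3 -m pendant '[{"dp":[0,0,0],"rotation":[0,0,0],"claw":20},{"dp":[0,0,0],"rotation":[0,0,0],"claw":20},{"dp":[0,0,-3],"rotation":[0,0,0],"claw":20},{"dp":[1.5,0,-3],"rotation":[0,0,0],"claw":20},{"dp":[1.5,0,-3],"rotation":[0,0,0],"claw":20}]'
for i in 1 2 3; do python3 -m pendant '[{"dp":[0,0,0],"rotation":[0,0,0],"claw":20}]' | grep -E "pos|gap|ft"; done
python3 go.py 482.3 -61.2 14.5 93
```

```text
clock: 21.48
eef_pos: [0.4871, -0.0639, 0.0183]
ee_rot: [2.165, 2.276, 0.0]
ft_force: [0.0, -0.3, -2.2]
finger_gap: 0.0285
gripper_force: 60.0
clock: 22.1
eef_pos: [0.4868, -0.0622, 0.0211]
ee_rot: [-2.165, -2.276, -0.0]
ft_force: [0.5, 0.3, -2.1]
finger_gap: 0.0281
gripper_force: 60.0
eef_pos: [0.4868, -0.0623, 0.021]
ft_force: [0.6, 0.1, -1.2]
finger_gap: 0.0283
eef_pos: [0.4868, -0.0623, 0.021]
ft_force: [-0.4, 0.5, -1.2]
finger_gap: 0.0286
eef_pos: [0.4868, -0.0624, 0.021]
ft_force: [-0.1, 0.4, -2.2]
finger_gap: 0.0284
t 22.48 pos [486.8 -62.4  21. ] gap 28.4 F [-0.1  0.4 -2.2] J [-0.27  0.23  2.05  0.    0.86 -0.32]
dp [ 1.4 -4.4  6.5] rot [-0.    -0.    -0.002]
```

```bash
python3 -m pendant '[{"dp":[1.2,-4,0],"rotation":[0,0,0],"claw":20},{"dp":[1.2,-4,0],"rotation":[0,0,0],"claw":20},{"dp":[1.2,-4,2],"rotation":[0,0,0],"claw":20},{"dp":[1.2,-4,3],"rotation":[0,0,0],"claw":20},{"dp":[1.2,-4,3],"rotation":[0,0,0],"claw":20}]'
python3 -m pendant '[{"dp":[0,0,0],"rotation":[0,0,0],"claw":20},{"dp":[0,0,0],"rotation":[0,0,0],"claw":20}]'
python3 go.py 482.3 -61.2 18 93
```

```text
clock: 23.1
eef_pos: [0.4828, -0.0614, 0.0182]
ee_rot: [-2.165, -2.276, 0.0]
ft_force: [-1.0, -0.3, 0.4]
finger_gap: 0.0285
gripper_force: 60.2
clock: 23.35
eef_pos: [0.4828, -0.0613, 0.0182]
ee_rot: [-2.165, -2.276, 0.0]
ft_force: [-1.3, -0.2, 1.6]
finger_gap: 0.0284
gripper_force: 60.3
t 23.35 pos [482.8 -61.3  18.2] gap 28.4 F [-1.3 -0.2  1.6] J [-0.27  0.23  2.06 -0.    0.85 -0.32]
dp [ 0.2 -0.5  0.2] rot [-0.    -0.    -0.002]
```

Contact is light and it is centred. I release, retreat and take a last look.

```bash
python3 -m pendant '[{"dp":[0,0,0],"rotation":[0,0,0],"claw":45},{"dp":[0,0,0],"rotation":[0,0,0],"claw":45},{"dp":[0,0,0],"rotation":[0,0,0],"claw":50},{"dp":[0,0,-40],"rotation":[0,0,0],"claw":55},{"dp":[0,0,-90],"rotation":[0,0,0],"claw":55}]'
python3 -m pendant '[{"dp":[-60,0,-40],"rotation":[0,0,0],"claw":55},{"dp":[-115,0,-70],"rotation":[0,0,0],"claw":55},{"dp":[-115,0,-100],"rotation":[0,0,0],"claw":55},{"dp":[-115,0,-100],"rotation":[0,0,0],"claw":55},{"dp":[-115,0,-100],"rotation":[0,0,0],"claw":55}]'
python3 - <<'E'
from pads import *
c=cam("wrist"); np.save("w11.npy",c,allow_pickle=True)
a=cv2.resize(c["frame"][:320,160:480],(560,560)); s=cam("scene")["frame"]
s=cv2.resize(s[100:400,220:400],(240,400)); o=np.zeros((560,800,3),np.uint8); o[:,:560]=a; o[:400,560:]=s; cv2.imwrite("pics/fin.png",o)
E
```

```text
clock: 23.98
eef_pos: [0.4813, -0.061, 0.1076]
ee_rot: [-2.163, -2.274, 0.003]
ft_force: [1.0, 0.1, 0.8]
finger_gap: 0.0552
gripper_force: 0.0
clock: 24.6
eef_pos: [0.4879, -0.1756, 0.2071]
ee_rot: [-2.164, -2.275, 0.0]
ft_force: [0.6, -0.4, 0.5]
finger_gap: 0.0551
gripper_force: 0.0
```

View pics/fin.png

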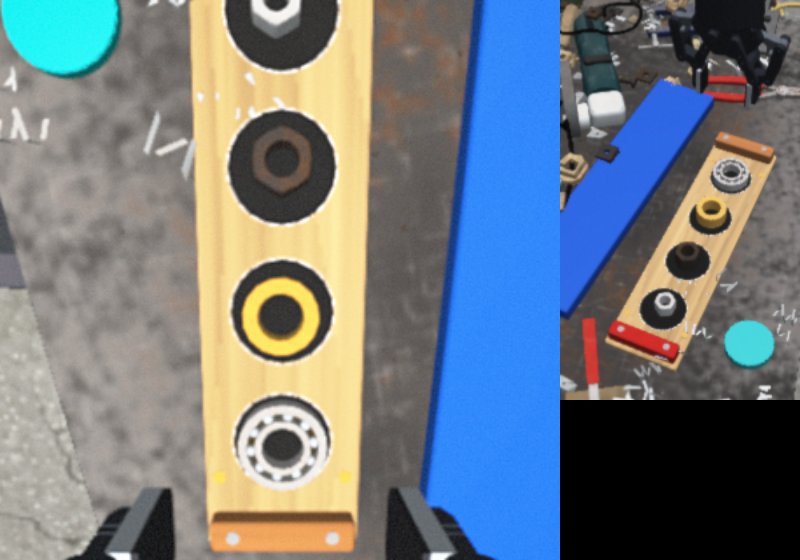

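All four parts lie flat and centred on their pads: small nut next to the red block, then rusty nut, ring and bearing. The gripper is clear of everything, and nothing came near the bolt.

```bash
python3 -c "from station import job_done; print(job_done())"
```

```text
the job is handed in; nothing more can be done
None
```

The job is handed in: from the red block the row runs small nut, rusty nut, brass ring, bearing, each flat and measured within about 2 mm of its pad centre (the rusty nut, re-set at the end, was checked by arm reading and picture only), and the bolt was never touched.

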